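# Set sprung tweezers to the marked tip gap and hold them there

## Task

Pick up the sprung steel tweezers by their ribbed thumb pads, hold them level about 1 cm above the setting plate that has the narrow pair of lines, tips over the lines, and squeeze until each tip stands over its own line, without ever letting the tips pinch shut. Finish while still holding them there with the gap steady, clear of the plate; leave the flanged bush, the clamp jaw and the stepped ring where they are.

Things in the scene. Friction and masses are not known exactly. Their poses are not given: they have to be found in the camera images.
- tweezers_grip (a point): plain steel sprung tweezers, 160 mm long, 65 g, on the wooden board (top 24 mm above the bench), blades on edge (14 mm high). Point midway between the two ribbed thumb pads (24 mm long, 14 mm high), 7 mm above the underside, 60 mm behind the tips; x points along to the tips, y to the left arm, z up. Width over the pads: 31 mm free, 21.2 mm at the marked gap; the tip spacing changes 1.67 times as much
- tips_middle (a point): the point midway between the two tips of the tweezers, on their centre line, 3.5 mm above their underside; axes as for the grip point (x towards the tips)
- tip_left (a point): end of the left arm (+y side), middle of its 3 mm thickness, 3.5 mm above the underside. The two tip points are 28 mm apart when free, 12 mm at the marked gap, 3 mm when pinched shut
- tip_right (a point): end of the right arm (-y side), as the left one
- tweezers_left (a joint): squeeze of each arm about its hinge at the bow end, 90 mm behind the thumb pads; the arms close evenly: 0 rad free, 0.0533 at the marked gap, 0.0833 shut. Sprung open: the force on each pad grows evenly from 0 to 8 N at the marked gap and 12.5 N shut
- narrow_plate_lines (a point): setting plate with the narrow pair of lines: bare aluminium plate 60 x 56 mm, 12 mm thick, screwed to the board, with two dark scribed lines 34 mm long and 12 mm apart (centre to centre). This point is the middle of the pair on the top face; x runs along the lines, y across them, z up. The two plates can change places.
- wide_plate_lines (a point): the other setting plate, the same but with its lines 24 mm apart: not to be used
- flange_bush_centre (a point): bystander: flanged turned bush, 54 mm across and 21 mm high, its centre
- clamp_jaw_centre (a point): bystander: grey clamp jaw, 26 x 63 x 26 mm, its centre
- step_ring_centre (a point): bystander: stepped turned ring, 66 mm across and 25 mm high, its centre

How it is judged:
On the way, in this order (a step that is already met when the one before it is completed fails the run):
1. the tweezers are lifted off the board (height (world z) of tweezers_grip above 0.043 m and height (world z) of tips_middle above 0.037 m and contact force between tweezers and the fingers above 1 N), for 0.2 s.
2. the tips are over the narrow pair of lines and at the marked gap (distance between tip_left and tip_right between 0.0098 and 0.0142 m and velocity of joint tweezers_left between -0.03 and 0.03 rad/s and y of tips_middle in the frame of narrow_plate_lines between -0.004 and 0.004 m and x of tips_middle in the frame of narrow_plate_lines between -0.018 and 0.018 m and z of tips_middle in the frame of narrow_plate_lines between 0.004 and 0.025 m and angle between the x axis of tweezers_grip and the x axis of narrow_plate_lines, either way round below 0.2 rad and angle between tweezers_grip's own z axis and vertical below 0.2 rad and contact force between tweezers and the fingers above 2 N and contact force between tweezers and narrow_plate below 0.1 N), for 0.3 s.
At the end, for the whole second after the job is handed in: Held by the gripper alone, off the plate, level and in line with the narrow lines within 0.2 rad; point between tips within 4 mm of the pair's middle across and 18 mm along, 4 to 25 mm above the plate (the tip's own 3.5 mm included); tip points 12 mm apart within 2.2 mm, steady (all of step 2); the arm keeps its last pose, push and grip.
It fails at once if the tips are pinched shut (distance between tip_left and tip_right below 0.005 m).
It fails at once if a bystander is moved by more than 20 mm (distance of any of flange_bush_centre, clamp_jaw_centre, step_ring_centre from where it was at the start of the episode above 0.02 m).
It also fails if it takes over 35 s, if anything falls off the work surface, if the arm or the gripper's body presses on something with over 40 N, if the wrist force passes 120 N, or if a joint passes its speed limit or range.

## Robot

A 6-joint arm with a two-finger parallel gripper is mounted at the origin on a cart in front of the work surface, level with it; the furniture and walls round the work are solid. World frame = base frame: x ahead of the robot, y to its left, z up, the work surface at z = 0. Lengths are in m, angles in rad, forces in N, time in s.
With the tool pointing down it reaches from about 0.275 to 0.825 m from the base axis. Payload 4.9 kg.
Tool frame: the origin (TCP) lies midway between the tips of the shut fingers; the grasp point (between the pads) lies 19 mm behind it (grip_point_offset is the distance from the TCP to the grasp point, in m); z points along the fingers, x is the direction in which the jaws open and shut, and the axes are right-handed (so a half turn about z gives the same grasp; the last joint's range is limited). The gripper opens to 85 mm and grips with 20 to 120 N. Pads are 22 mm wide; open, the fingers measure 114 mm over their backs; the gripper's body (76 mm by 85 mm) begins 54 mm behind the grasp point. The pads swing forward as they close: fully open they stand 13 mm farther back than shut.
Start: joints at [-0.134, 0.326, -0.193, 1.052, 0, 1.437], TCP at [0.55, 0, 0.231] pointing down, gripper open.
Joint ranges: [-2.65, 2.65], [-0.97, 1.79], [-1.3, 1.35], [-1.93, 2.1], [-1.47, 1.37], [-3.14, 3.14]. Speed limits (rad/s): [2.57, 2.57, 3.14, 3.14, 3.14, 3.14].

## Interface

Orientations are given as a rotation vector (axis times angle).
In Python, from cell import * gives the robot as it stands. Calls block until the motion is done:
- movep(position, orientation): joint-space move of the TCP to a pose.
- move_l(position, velocity=0.15, rot=None, until_force=None): straight line of the TCP; rot=None keeps the orientation; velocity is the mean speed in m/s. With until_force (N) it stops when the force on the tool has changed by that much, and returns True; else False.
- set_joints(angles): joint-space move.
- let_go() and grab(newtons=None): open the fingers fully, or close them until they stop; newtons is the grip in N (None keeps the last).
- sleep(seconds).
- ik(position, orientation): joint angles nearest the present ones, or None.
- get_state(): the state.
- grab_frame(name): name is "scene" or "side" or "wrist"; returns a dict with "img" (400x640x3 uint8, red, green, blue), "fx", "fy", "cx", "cy" (pixels), "cam_to_world" (4x4, takes a point from camera to world coordinates); the wrist camera has in their place "T_tool_cam" (4x4, takes a point from camera to tool coordinates, whose origin is the TCP and whose axes are the tool frame's). Camera axes: x right, y down, z forward; pixel columns grow to the right and rows downward; lengths in m; the calibration is good to about 2 mm. A picture is of the moment at which its call begins: read the wrist's pose just before it. There is no depth.
A pose or a line that the arm cannot do raises MotionError and nothing moves.
- sign_off(): hands the job in, once; it reports no verdict.
Trained networks look in the newest picture that a camera, given by its name, has taken for a name from the list of things; names that differ only in an ending like _2 or _b are one class to them, and where a whole thing is asked for, a point or a joint stands for the part that bears it (a point fixed in the world has none). Each returns a list of dicts, best first, with "score" (0 to 1); they miss things now and then, are a little off and sometimes report something else, mostly with a low value. They report only what shows in the picture. A call takes as long as a camera call.
- spot_in(camera, name): "centre" ([column, row] in pixels, amid what is visible of it).
- silhouettes(camera, name): "mask" (400x640 bool, what is visible of it) and "centre" ([column, row] in pixels, amid what is visible of it).
- tip_of(camera, name): "centre" ([column, row] in pixels: a listed point, or the origin of a listed thing).
The state is a dict: "clock": time; "q": joint angles; "joint_velocities": joint speeds; "tau": joint torques, N m; "position": TCP position; "eef_rot": TCP orientation; "contact_force": force on the tool from outside, world axes, zero at the start; "wrist_torque": the same for the moment, N m; "finger_gap": opening from 0.0 (shut) to 1.0 (fully open).
Only numpy, scipy, OpenCV 4.12 (cv2) and the standard library are available. Lean on these libraries where they do the work, as an engineer would, in place of code of your own. Each camera call takes 0.05 s, during which the arm holds its last target.

## Working session

There is one attempt and no reset: what is moved stays moved. The work goes in short steps, each a Python script; the robot and the scene stay as the last script left them, time stands still between calls to the robot, and variables do not carry over. Pictures are saved under pics/ and viewed, and the job is handed in when it is done.

```bash
mkdir -p pics; ls; python3 - <<'E'
from cell import *
import cv2
s=get_state(); print({k:s[k] for k in ("clock","position","eef_rot","finger_gap","contact_force")})
for c in ("scene","side","wrist"):
    f=grab_frame(c); cv2.imwrite(f"pics/{c}0.png",f["img"][:,:,::-1])
    print(c,f["fx"],f["fy"],f["cx"],f["cy"],f.get("cam_to_world",f.get("T_tool_cam")))
    for n in ("tweezers_grip","tips_middle","tip_left","tip_right","narrow_plate_lines","wide_plate_lines"):
        print(n,[(round(d["score"],2),[round(float(v),1) for v in d["centre"]]) for d in tip_of(c,n)[:3]])
print(get_state()["clock"])
E
```

```text
pics
{'clock': 0.0, 'position': array([5.49417987e-01, 1.03153552e-04, 2.30508542e-01]), 'eef_rot': array([-3.14131800e+00, -2.80707871e-05,  2.67152894e-03]), 'finger_gap': 1.0015758304491247, 'contact_force': array([ 0.63925058,  0.97351674, -0.07820609])}
scene 445.1915929235396 445.1915929235396 310.08436188242723 197.93680968056975 [[ 0.69104986 -0.32293817  0.64665372 -0.02231311]
 [-0.72234574 -0.34051225  0.60188707 -0.7154834 ]
 [ 0.02582121 -0.88304153 -0.46858395  0.46870635]
 [ 0.          0.          0.          1.        ]]
tweezers_grip [(0.71, [299.3, 233.8])]
tips_middle [(0.75, [414.7, 252.8]), (0.7, [329.1, 224.3]), (0.64, [328.9, 230.1])]
tip_left [(0.68, [329.8, 227.5])]
tip_right [(0.67, [332.9, 232.7])]
narrow_plate_lines []
wide_plate_lines [(0.86, [288.3, 176.2])]
side 373.7101267643911 373.7101267643911 318.89569759841936 202.46768996960625 [[-0.87297483 -0.29904459  0.38534048  0.18650441]
 [-0.48756888  0.51258257 -0.70677839  0.41645246]
 [ 0.01383944 -0.80487977 -0.59327652  0.56536572]
 [ 0.          0.          0.          1.        ]]
tweezers_grip []
tips_middle [(0.94, [328.9, 197.1])]
tip_left [(0.49, [320.2, 202.1])]
tip_right [(0.74, [335.4, 194.1])]
narrow_plate_lines [(0.78, [292.5, 192.7]), (0.15, [345.2, 161.5])]
wide_plate_lines [(0.73, [252.7, 230.0])]
wrist 307.2948882305731 307.2948882305731 323.0241968750213 197.3635332534684 [[ 9.99999955e-01  9.69579538e-05 -2.84610546e-04  1.08836357e-03]
 [-1.58904416e-05  9.62299187e-01  2.71993151e-01 -6.98583675e-02]
 [ 3.00252397e-04 -2.71993134e-01  9.62299145e-01 -1.43217517e-01]
 [ 0.00000000e+00  0.00000000e+00  0.00000000e+00  1.00000000e+00]]
tweezers_grip [(0.74, [263.0, 347.5])]
tips_middle []
tip_left []
tip_right []
narrow_plate_lines [(0.65, [373.4, 341.3])]
wide_plate_lines [(0.9, [378.3, 220.8])]
1.05
```

View pics/scene0.png

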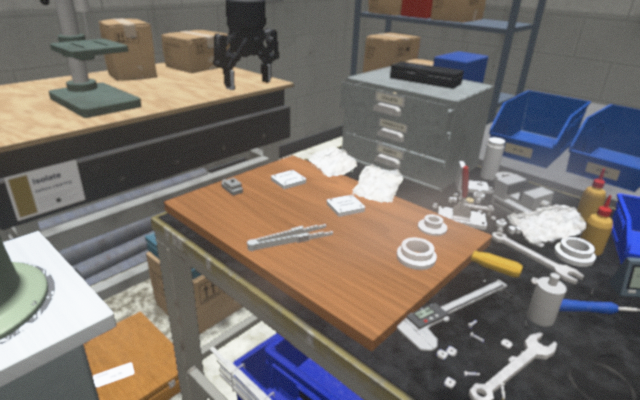

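View pics/side0.png

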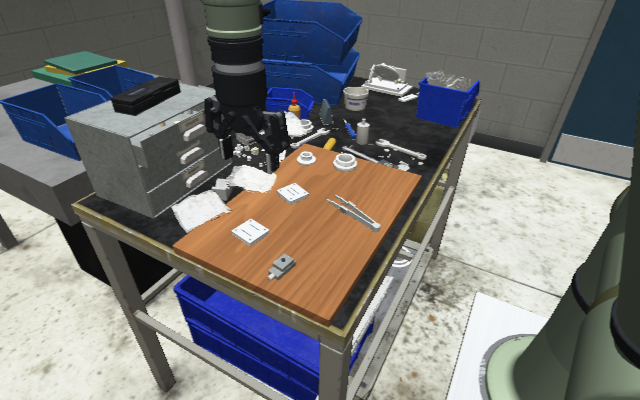

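View pics/wrist0.png

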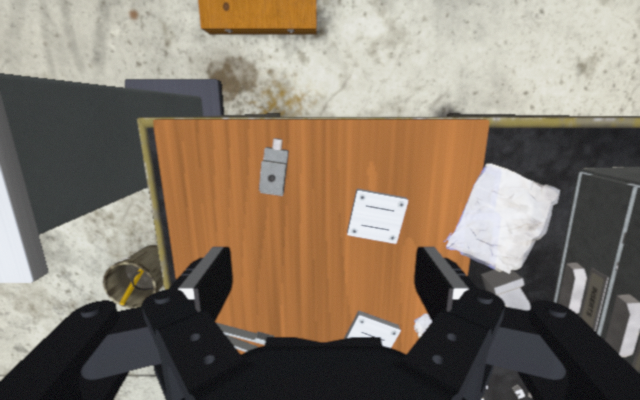

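The scene shows the tweezers with bow at (250,244) and tips near (330,230), and two plates at (288,178) and (345,205). The side view puts the narrow-lined plate at (292,192), the one nearer the bush and ring. The wide one is at (252,230). I'll locate them and look from straight above.

```bash
cat > h.py <<'E'
from cell import *
import numpy as np, cv2
from scipy.spatial.transform import Rotation as R
def camT(f,st=None):
    if "cam_to_world" in f: return np.array(f["cam_to_world"])
    T=np.eye(4); T[:3,:3]=R.from_rotvec(st["eef_rot"]).as_matrix(); T[:3,3]=st["position"]
    return T@np.array(f["T_tool_cam"])
def toz(f,T,uv,z):
    d=T[:3,:3]@np.array([(uv[0]-f["cx"])/f["fx"],(uv[1]-f["cy"])/f["fy"],1.])
    return T[:3,3]+d*(z-T[2,3])/d[2]
def proj(f,T,p):
    c=T[:3,:3].T@(np.asarray(p)-T[:3,3]); return np.array([f["fx"]*c[0]/c[2]+f["cx"],f["fy"]*c[1]/c[2]+f["cy"]])
E
python3 - <<'E'
from h import *
np.set_printoptions(precision=4,suppress=True)
f=grab_frame("scene");T=camT(f)
for n,uv,z in (("bow",(250,244),.031),("grip",(299.3,233.8),.031),("tips",(329,229),.0275),("narrow",(345,204),.036),("wide",(288,176),.036)): print(n,toz(f,T,uv,z))
f=grab_frame("side");T=camT(f)
for n,uv,z in (("bow",(374,228),.031),("tips",(334,197),.0275),("narrow",(292.5,192),.036),("wide",(252,230),.036),("ring",(345,160),.036),("bush",(306,157),.036),("jaw",(283,265),.036)): print(n,toz(f,T,uv,z))
q=ik([0.52,-0.14,0.26],[3.1416,0,0]); print(q)
movep([0.50,-0.16,0.27],[3.1416,0,0])
st=get_state(); f=grab_frame("wrist"); T=camT(f,st); cv2.imwrite("pics/w1.png",f["img"][:,:,::-1])
for n,z in (("tweezers_grip",.031),("tips_middle",.0275),("tip_left",.0275),("tip_right",.0275),("narrow_plate_lines",.036),("wide_plate_lines",.036)):
    for d in tip_of("wrist",n)[:2]: print(n,round(d["score"],2),np.array(d["centre"]),toz(f,T,d["centre"],z))
print(get_state()["clock"],st["position"],st["eef_rot"])
E
```

```text
bow [ 0.3816 -0.1995  0.031 ]
grip [ 0.4669 -0.236   0.031 ]
tips [ 0.5226 -0.259   0.0275]
narrow [ 0.6074 -0.2267  0.036 ]
wide [ 0.6153 -0.0512  0.036 ]
bow [ 0.3818 -0.1985  0.031 ]
tips [ 0.5147 -0.2631  0.0275]
narrow [ 0.6082 -0.2194  0.036 ]
wide [ 0.6064 -0.0537  0.036 ]
ring [ 0.5653 -0.4281  0.036 ]
bush [ 0.6689 -0.3868  0.036 ]
jaw [ 0.4908 -0.0003  0.036 ]
[-0.4001  0.2874 -0.1724  1.1111  0.      1.1707]
tweezers_grip 0.56 [299.  221.9] [ 0.4693 -0.231   0.031 ]
tips_middle 0.92 [340.4 238.9] [ 0.5246 -0.2568  0.0275]
tips_middle 0.74 [337.  249.5] [ 0.5202 -0.2725  0.0275]
tip_left 0.57 [348.4 229.2] [ 0.5352 -0.2427  0.0275]
tip_right 0.9 [336.8 247.9] [ 0.5199 -0.2701  0.0275]
narrow_plate_lines 0.78 [410.8 214.9] [ 0.6148 -0.2195  0.036 ]
wide_plate_lines 0.67 [424.3  74.4] [ 0.6172 -0.0496  0.036 ]
wide_plate_lines 0.35 [366.3 345.3] [ 0.5649 -0.4226  0.036 ]
2.225 [ 0.5001 -0.1594  0.2698] [-3.1407  0.0003 -0.0003]
```

View pics/w1.png

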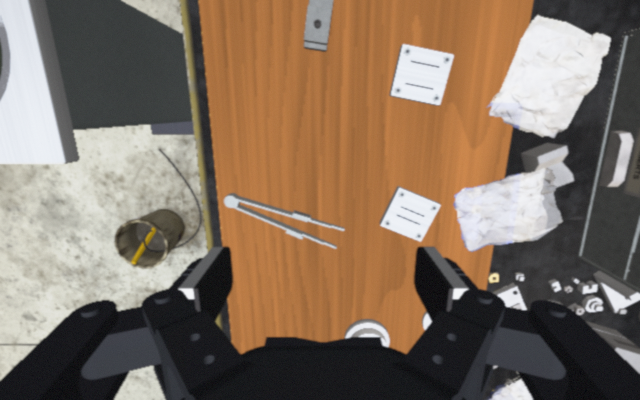

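The overhead view shows the tweezers with bow (233,201), pads near (300,217)/(295,235) and tips (344,230)/(335,247). The narrow plate is at (410,214) with its lines 12 mm apart, and the wide one is at (423,74). I'll take a closer look for accuracy.

```bash
python3 - <<'E'
from h import *
np.set_printoptions(precision=4,suppress=True)
movep([0.53,-0.22,0.17],[3.1416,0,0])
st=get_state(); f=grab_frame("wrist"); T=camT(f,st); cv2.imwrite("pics/w2.png",f["img"][:,:,::-1])
import pickle; pickle.dump((f,T,f["img"]),open("w2.pkl","wb"))
for n,z in (("tweezers_grip",.031),("tips_middle",.0275),("tip_left",.0275),("tip_right",.0275),("narrow_plate_lines",.036),("wide_plate_lines",.036)):
    for d in tip_of("wrist",n)[:2]: print(n,round(d["score"],2),np.array(d["centre"]),toz(f,T,d["centre"],z))
cv2.imwrite("pics/w2t.png",cv2.resize(f["img"][130:300,100:400,::-1],None,fx=2.6,fy=2.6,interpolation=cv2.INTER_CUBIC))
cv2.imwrite("pics/w2p.png",cv2.resize(f["img"][130:260,360:500,::-1],None,fx=4,fy=4,interpolation=cv2.INTER_CUBIC))
print(get_state()["clock"],st["position"],st["eef_rot"])
E
```

```text
tweezers_grip 0.84 [257.  203.3] [ 0.4672 -0.2352  0.031 ]
tips_middle 0.77 [313.8 223.2] [ 0.5214 -0.2568  0.0275]
tip_left 0.92 [323.8 209.4] [ 0.5313 -0.2425  0.0275]
tip_right 0.6 [311.2 234.2] [ 0.5187 -0.2686  0.0275]
narrow_plate_lines 0.87 [414.2 189.7] [ 0.6155 -0.2204  0.036 ]
3.125 [ 0.5297 -0.2195  0.1701] [-3.1405  0.0001  0.0017]
```

View pics/w2.png

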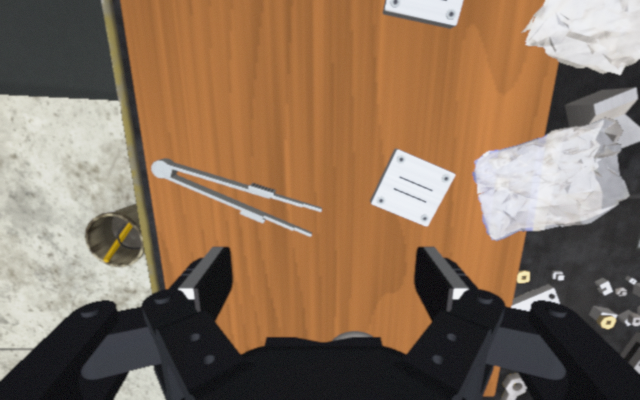

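View pics/w2t.png

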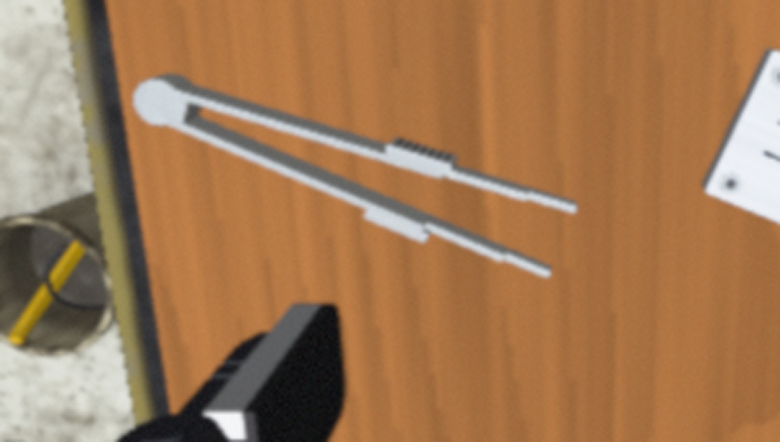

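View pics/w2p.png

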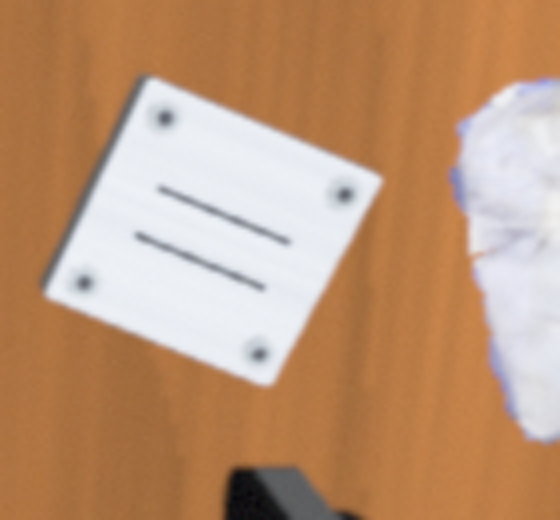

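```bash
python3 - <<'E'
from h import *
import pickle
np.set_printoptions(precision=4,suppress=True)
f,T,img=pickle.load(open("w2.pkl","rb"))
P=lambda u,v,z: toz(f,T,(u,v),z)
a,b,c,d=P(399.5,177,.036),P(432.5,190.5,.036),P(394,189,.036),P(426.25,202.25,.036)
print("lines",np.linalg.norm(b-a),np.linalg.norm((a+b-c-d)/2),"mid",(a+b+c+d)/4,"ang",np.arctan2((b-a+d-c)[1],(b-a+d-c)[0]))
L,Rr=P(261.5,191.5,.038),P(252.7,216.5,.038)
l,r=P(321.5,210,.031),P(311.5,235,.031); bow=P(162.3,169.2,.038)
print("pads",np.linalg.norm(L-Rr),(L+Rr)/2,"tips",np.linalg.norm(l-r),(l+r)/2,"bow",bow)
t=(l+r)/2; x=t-bow; print("ang bow-tips",np.arctan2(x[1],x[0]),"len",np.linalg.norm(x[:2]),"perp pads",np.arctan2((L-Rr)[1],(L-Rr)[0])-np.pi/2,"perp tips",np.arctan2((l-r)[1],(l-r)[0])-np.pi/2)
g=t-60e-3*x/np.linalg.norm(x); print("grip from tips",g, "pad-tip dist",np.linalg.norm((t-(L+Rr)/2)[:2]))
for th in (-.36,-.4):
  for off in (0,np.pi):
    psi=th+off-np.pi/2
    rv=(R.from_euler('z',psi)*R.from_rotvec([np.pi,0,0])).as_rotvec()
    # tool -y = R(psi)*(+y) => dir th
    print(th,off,rv,ik([g[0],g[1],.1],rv),ik([.5596,-.198,.1],rv))
E
```

```text
lines 0.034093883097486954 0.012284812304657246 mid [ 0.6145 -0.2205  0.036 ] ang -0.3883135708189102
pads 0.026333552810552725 [ 0.4688 -0.2339  0.038 ] tips 0.02781771092677948 [ 0.5241 -0.255   0.031 ] bow [ 0.3846 -0.2008  0.038 ]
ang bow-tips -0.37030913409522825 len 0.14968816443489427 perp pads -0.3762128805828806 perp tips -0.3648442665016196
grip from tips [ 0.4683 -0.2333  0.0338] pad-tip dist 0.05924090583547817
-0.36 0 [ 1.7878 -2.5833 -0.    ] [-0.6033  0.4061 -0.445   0.7197  0.      2.8983] [-0.4644  0.519  -0.2524  0.7994  0.      3.0372]
-0.36 3.141592653589793 [2.5833 1.7878 0.    ] [-0.6033  0.4061 -0.445   0.7197  0.     -0.2433] [-0.4644  0.519  -0.2524  0.7994  0.     -0.1044]
-0.4 0 [ 1.7358 -2.6185 -0.    ] [-0.6033  0.4061 -0.445   0.7197  0.      2.9383] [-0.4644  0.519  -0.2524  0.7994  0.      3.0772]
-0.4 3.141592653589793 [2.6185 1.7358 0.    ] [-0.6033  0.4061 -0.445   0.7197  0.     -0.2033] [-0.4644  0.519  -0.2524  0.7994  0.     -0.0644]
```

Even the gripper's minimum of 20 N could pinch the tips shut at the pads (12.5 N shuts them), depending on what "newtons" means per pad. I'll calibrate first with a safe squeeze near the hinge. There, 20 N per finger can't take the gap below about 10–12 mm.

```bash
cat >> h.py <<'E'
np.set_printoptions(precision=4,suppress=True)
def ori(th): return (R.from_euler('z',th-np.pi/2)*R.from_rotvec([np.pi,0,0])).as_rotvec()
TH=-0.371; D=np.array([np.cos(TH),np.sin(TH)]); G=np.array([.4685,-.2336]); H=G-.09*D
PTH=-.388; PM=np.array([.6145,-.2205])
def look(tag,names=("tip_left","tip_right","tips_middle","narrow_plate_lines"),z={},zd=.0275):
    st=get_state(); f=grab_frame("wrist"); T=camT(f,st); cv2.imwrite(f"pics/{tag}.png",f["img"][:,:,::-1])
    for n in names:
        for d in tip_of("wrist",n)[:2]: print(n,round(d["score"],2),np.array(d["centre"]),toz(f,T,d["centre"],.036 if 'plate' in n else zd))
    print("clock",st["clock"],"gap",st["finger_gap"],"F",st["contact_force"],"pos",st["position"])
    return f,T
E
python3 - <<'E'
from h import *
p=H+.025*D
movep([p[0],p[1],.10],ori(TH))
move_l([p[0],p[1],.027],velocity=.1,until_force=10)
look("c0")
grab(20)
look("c1")
E
```

```text
clock 5.6083 gap 0.9998395872519443 F [0.4526 0.0476 0.1179] pos [ 0.4083 -0.2103  0.0273]
clock 6.5167 gap 0.15477958455494206 F [0.1366 0.6527 1.722 ] pos [ 0.4081 -0.2101  0.0271]
```

View pics/c1.png

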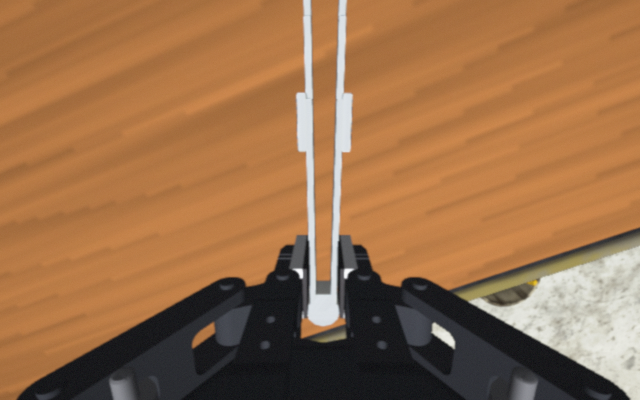

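View pics/c0.png

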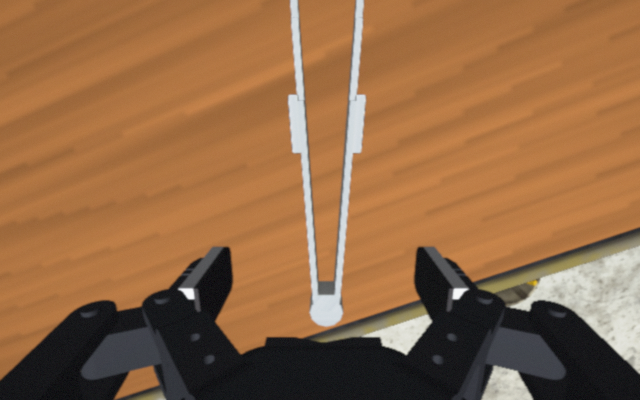

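Before the squeeze the width over the pads is 77 px (289–366, free, 31 mm). After it is 56 px (297–353), about 22.5 mm. That is roughly 0.63 N·m, so about 20 N really acts per finger and would pinch the tips shut at the pads. I'll test here, where it is safe, whether a lower grip value is honoured.

```bash
python3 - <<'E'
from h import *
try:
    grab(8)
except Exception as e: print(repr(e))
look("c2",())
let_go()
try: grab(8)
except Exception as e: print(repr(e))
look("c3",())
E
```

```text
clock 6.9833 gap 0.15098232660738686 F [ 0.2012 -0.1534  4.2064] pos [ 0.4081 -0.2101  0.0271]
clock 8.3917 gap 0.15477263186894638 F [-0.0082  1.5539  1.579 ] pos [ 0.4082 -0.2101  0.0271]
```

View pics/c3.png

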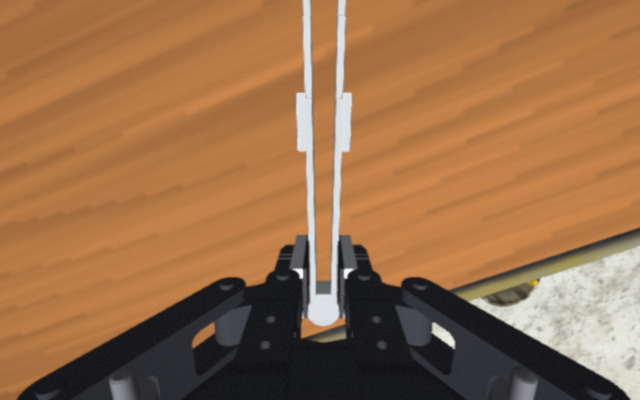

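A lower value is clipped to 20 N (same opening, 0.1548). At the thumb pads that would close the tips completely, so the grip has to sit nearer the hinge, where 20 N balances the spring at the 12 mm gap. I'll check for creep and measure the width properly.

```bash
python3 - <<'E'
from h import *
sleep(.4)
f,T=look("c4",())
for k in ("c0","c1","c2","c3","c4"):
    g=cv2.cvtColor(cv2.imread(f"pics/{k}.png"),cv2.COLOR_BGR2HSV).astype(int)
    m=(g[:,:,1]<70)&(g[:,:,2]>110)
    # outer pad width rows 105-145; arm outer at row 60; top rows
    def w(r0,r1):
        o=[]
        for r in range(r0,r1):
            c=np.where(m[r,250:400])[0]
            if len(c): o.append((c[0]+250,c[-1]+250))
        o=np.array(o); return o.mean(0), (o[:,1]-o[:,0]+1).mean()
    print(k,"pads",w(105,145),"arms r30",w(20,40),"r5",w(2,10))
st=get_state()
for n,s in (("pads",.0),): 
    c0,c1=T[:3,3],0
# px per metre at pad top z .038, row 125
a=toz(f,T,(300,125),.038);b=toz(f,T,(350,125),.038);print("mm/px",np.linalg.norm(a-b)/50*1e3, "row125 lever",np.linalg.norm(a[:2]-H))
for r in (2,16,98,153,240,260,300): print(r,"lever",np.dot(toz(f,T,(325,r),.038)[:2]-H,D))
E
```

```text
clock 8.8417 gap 0.1531086022221056 F [0.9894 1.3948 3.3992] pos [ 0.4082 -0.2101  0.0271]
c0 pads (array([289.8  , 362.825]), np.float64(74.025)) arms r30 (array([291.5, 361.5]), np.float64(71.0)) r5 (array([290., 363.]), np.float64(74.0))
c1 pads (array([296.875, 350.675]), np.float64(54.8)) arms r30 (array([303.4, 345.1]), np.float64(42.7)) r5 (array([303.   , 345.625]), np.float64(43.625))
c2 pads (array([296.875, 350.675]), np.float64(54.8)) arms r30 (array([303.4 , 345.05]), np.float64(42.65)) r5 (array([303.   , 345.625]), np.float64(43.625))
c3 pads (array([296.5, 350.3]), np.float64(54.8)) arms r30 (array([303.  , 344.25]), np.float64(42.25)) r5 (array([302.75 , 344.875]), np.float64(43.125))
c4 pads (array([296.475, 350.3  ]), np.float64(54.825)) arms r30 (array([303.  , 344.25]), np.float64(42.25)) r5 (array([302.75 , 344.875]), np.float64(43.125))
mm/px 0.4197872463564997 row125 lever 0.08971628236481238
2 lever 0.13453330317166998
16 lever 0.12980223385891682
98 lever 0.09984671287910102
153 lever 0.07731857197549831
240 lever 0.036831373974844483
260 lever 0.026550437053897858
300 lever 0.0047334698561138115
```

The squeeze holds without creep, at roughly 0.62 N·m and a tip gap of about 14 mm. Moving 5.5 mm further from the hinge should give about 12 mm. I'll regrip there, slightly lower for better contact height, and lift.

```bash
python3 - <<'E'
from h import *
let_go()
p=H+.0305*D
move_l([p[0],p[1],.0258],velocity=.05)
grab(20)
f,T=look("g0",())
g=cv2.cvtColor(f["img"],cv2.COLOR_RGB2HSV).astype(int)
m=(g[:,:,1]<70)&(g[:,:,2]>110)
rows=[np.where(m[r,250:400])[0] for r in range(130,170)]
print("pad px",[(c[0]+250,c[-1]+250) for c in rows[::5] if len(c)])
q=PM-.1195*np.array([np.cos(PTH),np.sin(PTH)]); print(q,ik([q[0],q[1],.048],ori(PTH)))
E
```

```text
clock 10.5167 gap 0.14976495295140616 F [-0.8282  1.1198  2.0601] pos [ 0.4132 -0.2121  0.026 ]
pad px [(np.int64(298), np.int64(349)), (np.int64(298), np.int64(349)), (np.int64(298), np.int64(349)), (np.int64(298), np.int64(348)), (np.int64(298), np.int64(348)), (np.int64(298), np.int64(348)), (np.int64(298), np.int64(348)), (np.int64(307), np.int64(340))]
[ 0.5039 -0.1753] [-0.4732  0.4923 -0.4678  0.6107 -0.      3.0564]
```

View pics/g0.png

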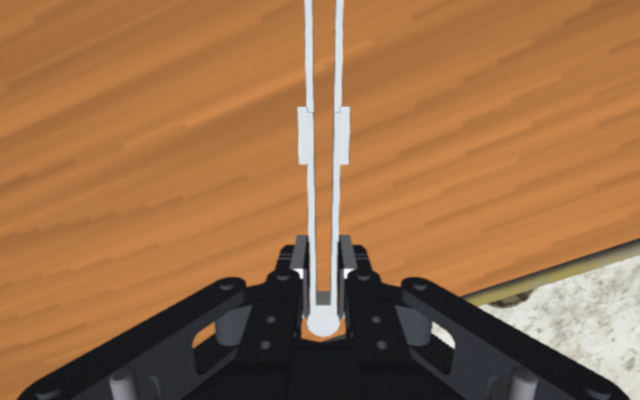

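Pads now span 298–349, about 21.5 mm (target 21.2). I'll lift and check for level.

```bash
python3 - <<'E'
from h import *
st=get_state(); p=st["position"]
move_l([p[0],p[1],.085],velocity=.08)
sleep(.3)
f,T=look("l0",())
for c in("side","scene"):
    f=grab_frame(c); cv2.imwrite(f"pics/l0{c}.png",f["img"][:,:,::-1])
    for n in ("tip_left","tip_right","tips_middle","tweezers_grip"): print(c,n,[(round(d["score"],2),np.array(d["centre"])) for d in tip_of(c,n)[:2]])
    T=camT(f); pr=[proj(f,T,p_) for p_ in (np.r_[H,.091],np.r_[G,.091],np.r_[H+.15*D,.0876])]; print("expect hinge/grip/tips",pr)
    x,y=pr[1].astype(int); x0=max(0,x-90);y0=max(0,y-70)
    cv2.imwrite(f"pics/l0{c}c.png",cv2.resize(f["img"][y0:y0+140,x0:x0+180,::-1],None,fx=4,fy=4,interpolation=cv2.INTER_CUBIC)); print(x0,y0)
E
```

```text
clock 11.7583 gap 0.147610557583562 F [ 0.8938 -0.2846 -0.3172] pos [ 0.413  -0.2119  0.0846]
side tip_left [(0.65, array([326.1, 180.1]))]
side tip_right [(0.47, array([334.3, 177.6]))]
side tips_middle [(0.79, array([329.6, 175.8]))]
side tweezers_grip [(0.72, array([351.4, 186.7])), (0.53, array([291.2, 189.5]))]
expect hinge/grip/tips [array([376.0795, 205.3291]), array([347.1395, 186.7512]), array([329.8105, 176.8676])]
257 116
scene tip_left [(0.64, array([285.1, 178. ])), (0.51, array([329.9, 199. ]))]
scene tip_right [(0.81, array([334.2, 199.8]))]
scene tips_middle [(0.62, array([328.1, 202.4]))]
scene tweezers_grip [(0.89, array([297. , 201.9]))]
expect hinge/grip/tips [array([250.5945, 213.9186]), array([299.4923, 204.1463]), array([329.6757, 199.7484])]
209 134
```

View pics/l0.png

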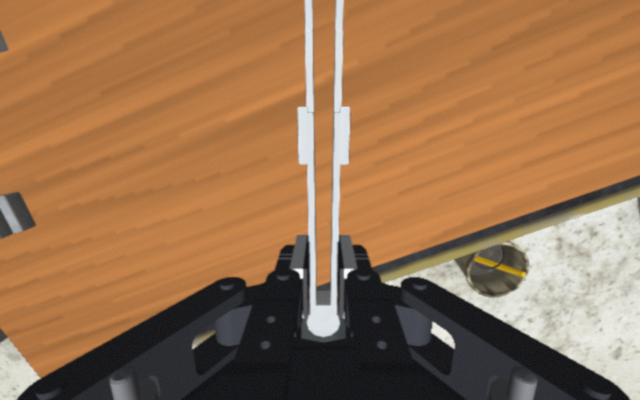

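View pics/l0sidec.png

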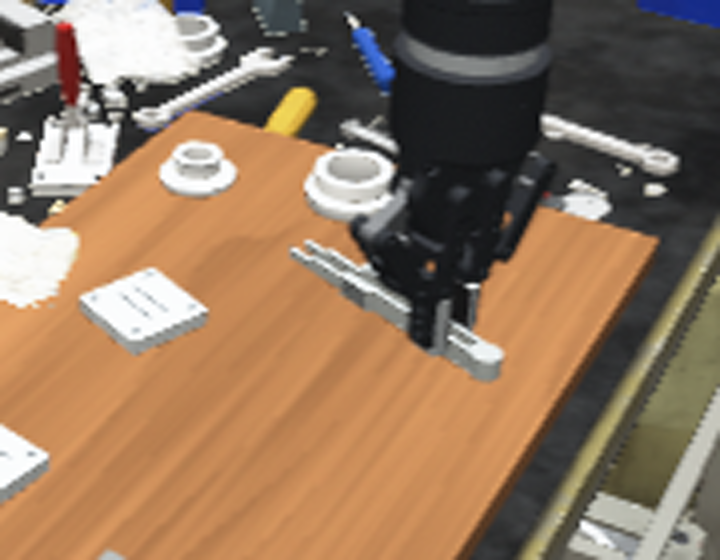

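View pics/l0scenec.png

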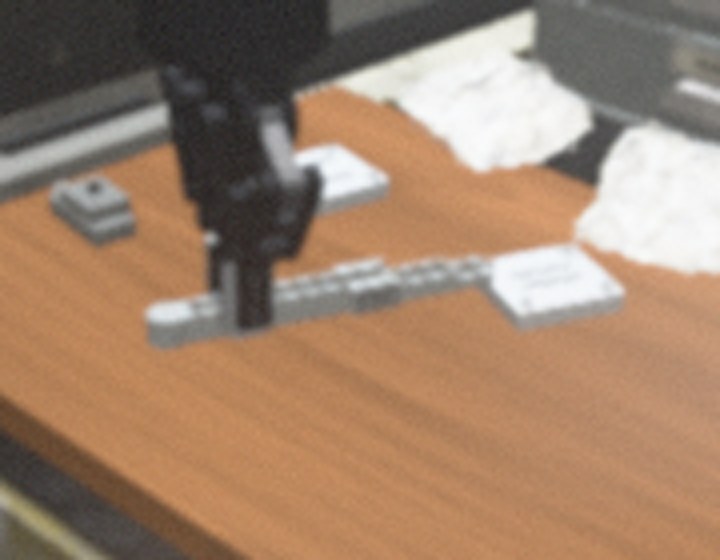

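Lifted level with the gap unchanged: the wrist image is the same as on the board, with pads at 298–349. Before the grip the tweezers sat 3 px (about 1.2 mm) to the right of the jaw centre, so I'll apply the same small correction to the plate position. Now going over the narrow plate.

```bash
python3 - <<'E'
from h import *
PM2=np.array([.6141,-.2216]); d=np.array([np.cos(PTH),np.sin(PTH)])
q=PM2-.1195*d
move_l([q[0],q[1],.085],velocity=.08,rot=ori(PTH))
move_l([q[0],q[1],.055],velocity=.05)
sleep(.2)
f,T=look("p0",("narrow_plate_lines",))
print("expect mid px",proj(f,T,np.r_[PM2,.036]))
for c in("side","scene"):
    f=grab_frame(c); T=camT(f)
    x,y=proj(f,T,np.r_[PM2,.05]).astype(int); x0=x-50;y0=y-40
    cv2.imwrite(f"pics/p0{c}c.png",cv2.resize(f["img"][y0:y0+80,x0:x0+100,::-1],None,fx=7,fy=7,interpolation=cv2.INTER_CUBIC)); print(c,x0,y0)
    for n in ("tip_left","tip_right","tips_middle","narrow_plate_lines"): print(c,n,[(round(e["score"],2),np.array(e["centre"])) for e in tip_of(c,n)[:1]])
    zu=.0585
    pr={k:proj(f,T,v).round(1) for k,v in dict(tm=np.r_[PM2,zu],pm=np.r_[PM2,.036]).items()}; print(pr)
E
```

```text
narrow_plate_lines 0.58 [321.9   0.1] [ 0.6147 -0.22    0.036 ]
clock 14.625 gap 0.150810923614856 F [-0.2359  0.6155 -0.6113] pos [ 0.5038 -0.1765  0.0553]
expect mid px [325.56    -0.1224]
side 240 146
side tip_left [(0.52, array([286.3, 185.7]))]
side tip_right [(0.52, array([295.7, 184.9]))]
side tips_middle [(0.49, array([293.1, 183.7]))]
side narrow_plate_lines [(0.7, array([291.9, 190.8]))]
{'tm': array([290.7, 183.3]), 'pm': array([291. , 190.9])}
scene 295 155
scene tip_left [(0.47, array([348.7, 194.6]))]
scene tip_right [(0.75, array([348.4, 193.2]))]
scene tips_middle [(0.92, array([346.4, 196.1]))]
scene narrow_plate_lines [(0.61, array([346.2, 204. ]))]
{'tm': array([345.9, 192.3]), 'pm': array([345.2, 202. ])}
```

View pics/p0.png

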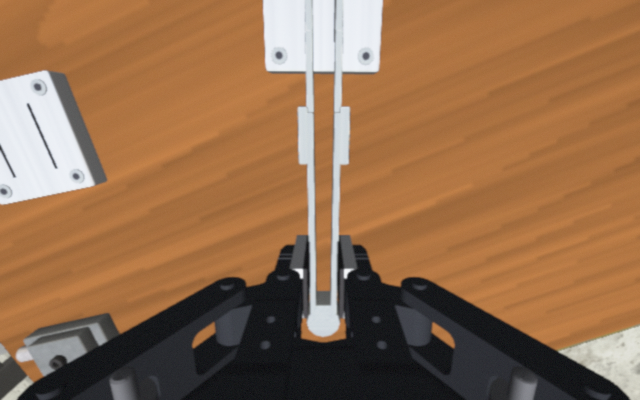

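View pics/p0sidec.png

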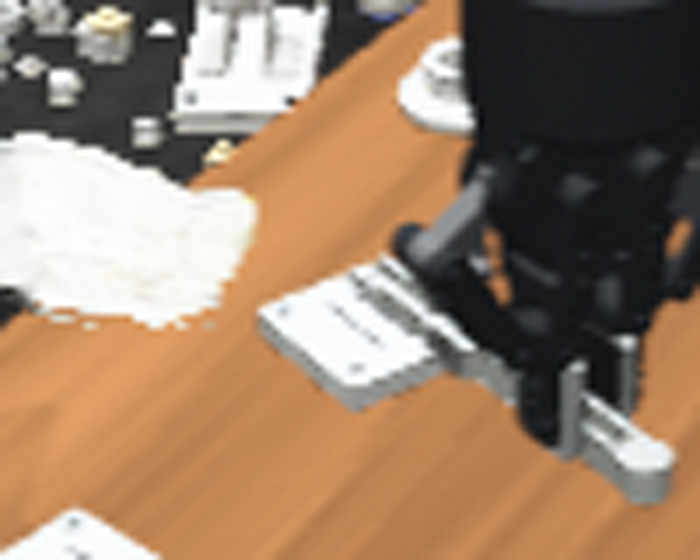

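View pics/p0scenec.png

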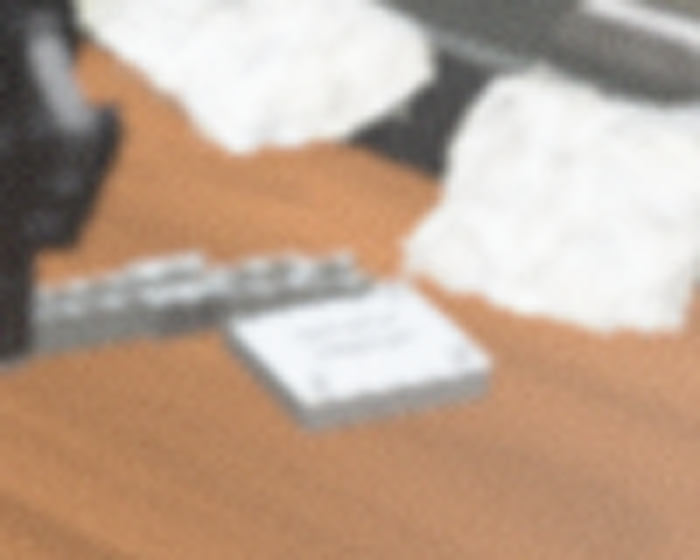

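The wrist view shows the plate square under the tweezers. Its edge runs 264–381 and its screws are at 279/366 (centre 322.5), with the blades centred at 323.5, so the offset is about 0.5 mm. The network and the prediction agree on the line middle at row 0. Lowering to 1 cm clearance.

```bash
python3 - <<'E'
from h import *
st=get_state(); p=st["position"]
move_l([p[0],p[1],.048],velocity=.03)
sleep(.6)
for k in ("f0","f1"):
    f,T=look(k,("narrow_plate_lines",)); st=get_state()
    g=cv2.cvtColor(f["img"],cv2.COLOR_RGB2HSV).astype(int)
    m=(g[:,:,1]<70)&(g[:,:,2]>110)
    zt=st["position"][2]+.012
    ws=[]
    for r in range(115,158):
        c=np.where(m[r,270:380])[0]+270
        ws.append((np.linalg.norm(toz(f,T,(c[0]-.5,r),zt)-toz(f,T,(c[-1]+.5,r),zt))*1e3,(c[0]+c[-1])/2))
    print("pad width, centre col",np.mean(ws,0)); sleep(.3)
w=np.mean(ws,0)[0]; print("tip gap est",28-1.667*(31-w), "rot",st["eef_rot"],ori(PTH),"jv",np.abs(st["joint_velocities"]).max())
f=grab_frame("side"); cv2.imwrite("pics/f0s.png",cv2.resize(f["img"][140:230,235:345,::-1],None,fx=6,fy=6,interpolation=cv2.INTER_CUBIC))
E
```

```text
clock 16.2083 gap 0.14892932722581628 F [ 0.399  -0.6647 -0.2664] pos [ 0.5035 -0.1764  0.0481]
pad width, centre col [ 21.7791 323.3023]
clock 16.6083 gap 0.1487092660042892 F [-0.3037  0.2944 -1.1664] pos [ 0.5034 -0.1764  0.048 ]
pad width, centre col [ 21.7647 323.2907]
tip gap est 12.604770134199098 rot [ 1.7514 -2.6081  0.0001] [ 1.7515 -2.608  -0.    ] jv 0.0023570324822392965
```

View pics/f1.png

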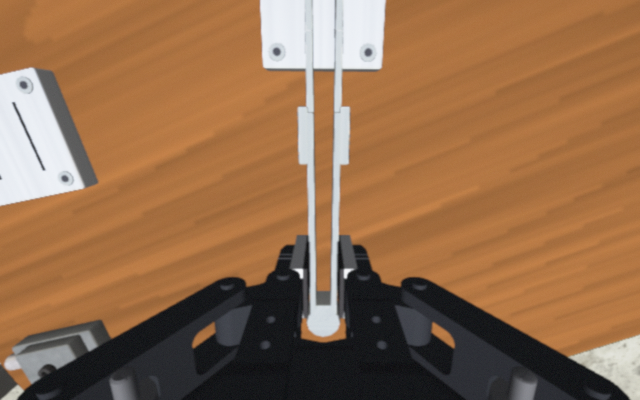

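View pics/f0s.png

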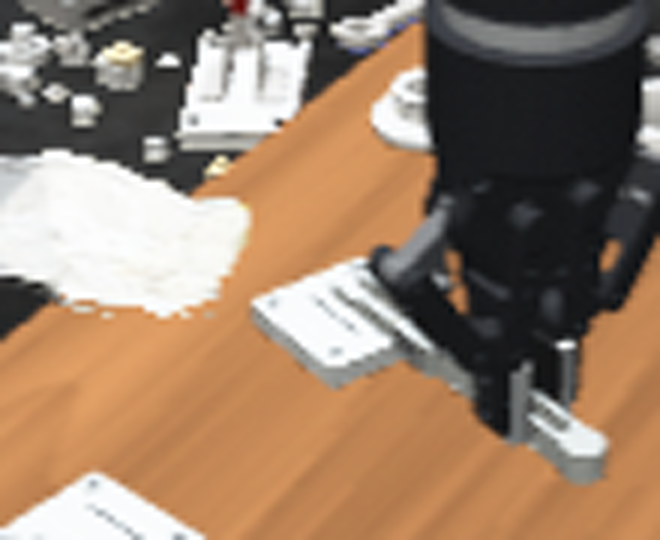

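Tip gap is about 12.6 mm and steady, centred within about 0.5 mm, level, with no contact force. Handing in.

```bash
python3 - <<'E'
from cell import *
print(sign_off(), get_state()["clock"])
E
```

```text
the job is handed in; nothing more can be done
the job is handed in; nothing more can be done
```

I handed the job in at about 17 s, with the tweezers still held level over the narrow-line plate. **I did not grip them by the ribbed thumb pads.**

- **Why not the pads:** the gripper's minimum is 20 N, and the tweezers shut at 12.5 N on the pads. I asked for 8 N and the gripper closed just as far as with 20 N. A trial squeeze near the hinge showed roughly 20 N per finger. I therefore gripped about 30 mm ahead of the hinge, where that force balances the spring near the marked gap.
- **Tip gap:** about 12.6 mm, worked out from the measured 21.8 mm over the pads. It was steady between two looks 0.4 s apart. The tips themselves were outside the wrist camera's view, so this is inferred. It stayed far above the 5 mm limit at every look.
- **Position:** the tweezers' centre line is within about 0.5 mm of the plate's, judged from the plate's edges and screws, and runs parallel to the lines. By the robot's pose, the underside of the tweezers is about 10 mm above the plate; I didn't measure that separately.
- **Contact:** the force reading was close to zero, so nothing was touching the plate.
- **Lines under the tips:** the blades hide the lines from the wrist camera, so I could not see each tip directly over its line. The side view and the networks' estimates agreed with the computed position to a few pixels.
- **Bystanders:** I kept clear of the bush, the clamp jaw and the ring. I did not measure their positions again at the end.

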